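Impact sockets back on their rail in order of size

ROBOT

A 7-joint arm with a two-finger parallel gripper is mounted at the origin on the work surface. World frame = base frame: x ahead of the robot, y to its left, z up, the work surface at z = 0. Lengths are in m, angles in rad, forces in N, time in s.
With the tool pointing down it reaches from about 0.4 to 0.85 m from the base axis. Payload 10.4 kg.
Tool frame: the origin (TCP) lies between the finger pads; the fingertips stand 14 mm ahead of it and the grasp point (between the pads) lies 5 mm behind it (r.finger_overhang is the z of the fingertips in the tool frame, in m); z points along the fingers, y is the line along which they close (so a half turn about z gives the same grasp; the last joint's range is limited). The gripper opens to 87 mm and grips with 3 to 60 N. Pads are 19 mm wide; open, the fingers measure 117 mm over their backs; the gripper's body (75 mm by 190 mm) begins 51 mm behind the grasp point.
Start: joints at [-1.321, 0.332, -0.065, 1.46, 0.022, 1.35, -0.088], TCP at [0.168, 0.602, 0.237] pointing down, gripper open.
Joint ranges: [-2.6, 2.6], [-0.5, 2.12], [-1.47, 1.34], [0.16, 2.42], [-1.27, 4.41], [0.06, 2.06], [-2.6, 2.6]. Speed limits (rad/s): [2.22, 2.22, 2.79, 2.79, 3.14, 3.14, 3.14].

INTERFACE

Orientations are given as a unit quaternion [x, y, z, w].
In Python, from bench import r, optics gives the robot as it stands.
- The arm moves only by the shell command python3 -m pendant 'ROWS' [FORCE]. ROWS is JSON, a list of rows, each a list of 7 numbers: the closure, from -1 (fully open) to 1 (shut), then the shift along the tool's x, y, z scaled (see below), then the turn, a rotation vector about the tool's x, y, z scaled (see below). In form: [[grip, x, y, z, rx, ry, rz], ...]. A call has 1 to 8 rows; each row is the pose to reach, as a shift and turn from the pose commanded when the call began, along the tool's axes at that moment; what a row does not reach only later rows make up. The controller multiplies each number of a shift by 0.3 m and each number of a turn by 120 degrees. A row lasts 1/8 s, in which the tool goes at most 62.5 mm and 10.7 degrees, less where a joint would pass 70% of its speed; a pose out of reach is approached as far as the arm can. A call with a number of a shift or a turn outside -1 to 1 is refused whole. A call with a gripper value outside its range is refused whole. The fingers move at their own pace and stop on an object; FORCE is the grip in N (left out, the last holds). Time passes only in rows, so rows that repeat a pose let the fingers close. It gives the time, the measured TCP pose, the force, the opening and the grip force at its end, in the units of the state.
- r.read_state(): the state, without advancing time (a new reading comes with each control period).
- optics.camera(name): name is "scene" or "top" or "wrist"; returns a dict with "pixels" (420x560x3 uint8, red, green, blue), "vfov" (degrees; the focal length in pixels is half the picture's height over the tangent of half this angle, whatever the lens; pixels are square), "cx", "cy" (the principal point, pixels), "rvec" (rotation vector, rad) and "tvec" (3), from world to camera coordinates, as OpenCV has them. Camera axes: x right, y down, z forward; pixel columns grow to the right and rows downward; lengths in m; the calibration is good to about 2 mm. The wrist camera is an equidistant fisheye: a pixel r from the principal point sees the ray r / f radians off the axis. A picture is of the moment at which its call begins. There is no depth.
- r.close_job(): hands the job in; it is judged then, once.
The state is a dict: "time": time; "joint_positions": joint angles; "joint_vel": joint speeds; "joint_torque": joint torques, N m; "ee_pos": TCP position; "eef_rot": TCP orientation; "ft_force": force on the tool from outside, world axes, zero at the start; "torque": the same for the moment, N m; "width": finger opening in m; "grip_force": force on a finger pad.
Only numpy, scipy, OpenCV 4.12 (cv2) and the standard library are available. Lean on these libraries where they do the work, as an engineer would, in place of code of your own. Each camera call takes 0.05 s, during which the arm holds its last target. There are 200 camera calls.

TASK

Put the four loose impact sockets back on the storage rail in order of size: one upright over each post and fully down on the rail, the smallest on the post next to the carrying handle, growing to the largest at the far end. Leave the glass jar standing where it is.

Things in the scene. Friction and masses are not known exactly. Their poses are not given: they have to be found in the camera images.
- socket_a: the smallest of four impact sockets, loose: an upright dark steel tube, 36 mm outside diameter, 50 mm tall, with a round bore of 27 mm right through it; mass up to 0.24 kg. Starts standing on the bench. Origin: centre of its underside, z up along the bore.
- socket_b: the second smallest of four impact sockets, loose: an upright dark steel tube, 44 mm outside diameter, 54 mm tall, with a round bore of 27 mm right through it; mass up to 0.36 kg. Starts standing on the bench. Origin: centre of its underside, z up along the bore.
- socket_c: the second largest of four impact sockets, loose: an upright dark steel tube, 52 mm outside diameter, 58 mm tall, with a round bore of 27 mm right through it; mass up to 0.54 kg. Starts standing on the bench. Origin: centre of its underside, z up along the bore.
- socket_d: the largest of four impact sockets, loose: an upright dark steel tube, 60 mm outside diameter, 62 mm tall, with a round bore of 27 mm right through it; mass up to 0.75 kg. Starts standing on the bench. Origin: centre of its underside, z up along the bore.
- post1: one of four alike bright steel posts fixed upright on the rail, 10 mm in diameter and 26 mm tall with a tapered tip. Origin: centre of its foot, on the rail's top face, which is 12 mm above the bench; z up, x square to the rail's length, y along it. The posts stand 80 mm apart in one straight row along the fixed grey rail (60 mm wide, 424 mm long); their numbers say nothing of their order.
- post2: one of four alike bright steel posts fixed upright on the rail, 10 mm in diameter and 26 mm tall with a tapered tip. Origin: centre of its foot, on the rail's top face, which is 12 mm above the bench; z up, x square to the rail's length, y along it. The posts stand 80 mm apart in one straight row along the fixed grey rail (60 mm wide, 424 mm long); their numbers say nothing of their order.
- post3: one of four alike bright steel posts fixed upright on the rail, 10 mm in diameter and 26 mm tall with a tapered tip. Origin: centre of its foot, on the rail's top face, which is 12 mm above the bench; z up, x square to the rail's length, y along it. The posts stand 80 mm apart in one straight row along the fixed grey rail (60 mm wide, 424 mm long); their numbers say nothing of their order.
- post4: one of four alike bright steel posts fixed upright on the rail, 10 mm in diameter and 26 mm tall with a tapered tip. Origin: centre of its foot, on the rail's top face, which is 12 mm above the bench; z up, x square to the rail's length, y along it. The posts stand 80 mm apart in one straight row along the fixed grey rail (60 mm wide, 424 mm long); their numbers say nothing of their order.
- handle: the rail's carrying handle: an upright bright steel loop, 56 mm tall, 48 mm wide across the rail and 8 mm thick on a 50 x 14 x 10 mm dark foot, fixed on the rail at one end of the row, in line with the posts and 70 mm from the nearest one (the other end has only such a low foot, a clip without a loop). Origin: centre of the foot's underside, on the rail's top face, 12 mm above the bench.
- jar: an amber glass jar with a steel lid, 60 mm in diameter, 75 mm tall, loose, standing among the sockets. Origin: centre of its underside. To be left where it is. (A big hexagon nut, 24 mm tall, and a bearing ring, 16 mm tall, also lie about: not part of the job. All these loose things start at least 110 mm apart, centre to centre, and 30 mm clear of the rail.)
There are look-alikes about, which are no part of the job. What is shaped like the socket_b but turquoise is not meant. Leave any yellow look-alike of the socket_a alone.

How it is judged:
At the end, for the whole second after the job is handed in: Each socket is over a post (axes within 12 mm), upright (0.1 rad), underside 8 to 16 mm above the bench, released, at rest. From the handle: 36, 44, 52, 60 mm sockets at 70, 150, 230, 310 mm, each within 20 mm. The jar is upright (0.2 rad), within 30 mm of its start ((horizontal distance between socket_a and post1 below 0.012 m or horizontal distance between socket_a and post2 below 0.012 m or horizontal distance between socket_a and post3 below 0.012 m or horizontal distance between socket_a and post4 below 0.012 m) and horizontal distance between socket_a and handle between 0.05 and 0.09 m and height (world z) of socket_a between 0.008 and 0.016 m and angle between each of socket_a, socket_b, socket_c, socket_d's own z axis and vertical below 0.1 rad and linear speed of each of socket_a, socket_b, socket_c, socket_d below 0.02 m/s and contact force between each of socket_a, socket_b, socket_c, socket_d and the fingers below 0.1 N and (horizontal distance between socket_b and post1 below 0.012 m or horizontal distance between socket_b and post2 below 0.012 m or horizontal distance between socket_b and post3 below 0.012 m or horizontal distance between socket_b and post4 below 0.012 m) and horizontal distance between socket_b and handle between 0.13 and 0.17 m and height (world z) of socket_b between 0.008 and 0.016 m and (horizontal distance between socket_c and post1 below 0.012 m or horizontal distance between socket_c and post2 below 0.012 m or horizontal distance between socket_c and post3 below 0.012 m or horizontal distance between socket_c and post4 below 0.012 m) and horizontal distance between socket_c and handle between 0.21 and 0.25 m and height (world z) of socket_c between 0.008 and 0.016 m and (horizontal distance between socket_d and post1 below 0.012 m or horizontal distance between socket_d and post2 below 0.012 m or horizontal distance between socket_d and post3 below 0.012 m or horizontal distance between socket_d and post4 below 0.012 m) and horizontal distance between socket_d and handle between 0.29 and 0.33 m and height (world z) of socket_d between 0.008 and 0.016 m and distance of jar from where it was at the start of the episode below 0.03 m and angle between jar's own z axis and vertical below 0.2 rad); the robot touches nothing.
It fails at once if the glass jar is pushed away or knocked over (distance of jar from where it was at the start of the episode above 0.03 m or angle between jar's own z axis and vertical above 0.35 rad).
It also fails if it takes over 102 s, if anything falls off the work surface, if the arm or the gripper's body presses on something with over 40 N, if the wrist force passes 120 N, or if a joint passes its speed limit or range.

## Working session

There is one attempt and no reset: what is moved stays moved. The work goes in short steps, Python scripts to look and compute and a shell command to move; the robot and the scene stay as the last step left them, time stands still between calls to the robot, and variables do not carry over. Pictures are saved under pics/ and viewed, at most 14 in all, crops included, and the job is handed in when it is done.

```bash
mkdir -p pics; ls; python3 - <<'E'
from bench import r, optics
import cv2
for n in("top","scene"):
    c=optics.camera(n); cv2.imwrite(f"pics/{n}0.png",c["pixels"][:,:,::-1]); print(n,{k:v for k,v in c.items() if k!="pixels"})
s=r.read_state(); print(s["time"],s["ee_pos"],s["eef_rot"],s["width"],r.finger_overhang)
E
```

```text
pics
top {'vfov': 52.04762133821139, 'cx': 279.43030621288483, 'cy': 209.88425041987722, 'rvec': array([ 2.12312567, -2.17967089,  0.12300595]), 'tvec': array([0.00819839, 0.51822897, 0.93115285])}
scene {'vfov': 51.13039150963013, 'cx': 277.15217210515726, 'cy': 208.391235962192, 'rvec': array([ 1.78380082,  1.44911199, -0.7218993 ]), 'tvec': array([-0.11884762, -0.28282782,  1.41349495])}
0.1 [0.1683064  0.60157619 0.23585084] [ 1.35962863e-01  9.90713738e-01 -6.21076238e-04 -6.14140987e-05] 0.0868544275727466 0.014
```

View pics/top0.png

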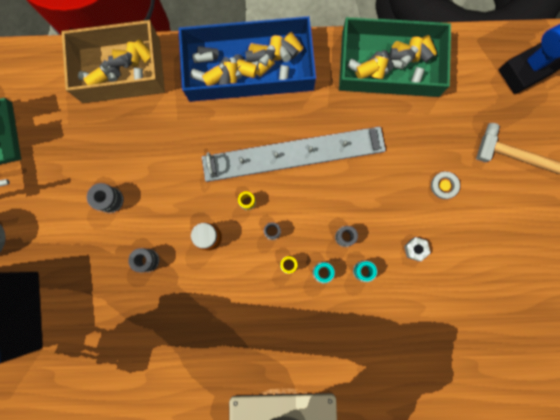

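View pics/scene0.png

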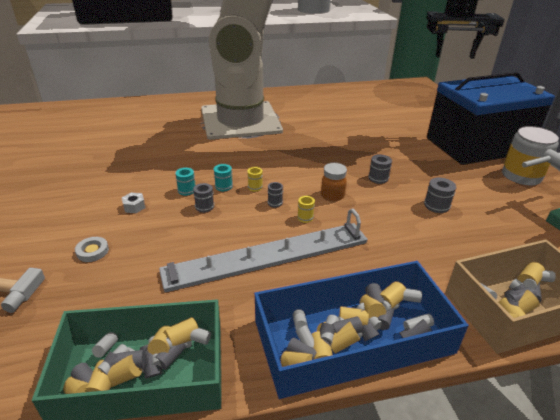

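The top picture shows dark sockets at (104,197), (143,260), (347,235) and (272,230). The jar is at (204,236) and the handle is at the rail's left end (215,163), with posts at (244,161) to (345,144). The look-alikes are yellow at (246,199) and (289,265), and turquoise at (323,271) and (366,271).

```bash
cat > h.py <<'E'
from bench import r, optics
import cv2, numpy as np
from scipy.spatial.transform import Rotation as R
def cam(n):
    c=optics.camera(n); c["f"]=210/np.tan(np.radians(c["vfov"]/2)); c["R"]=R.from_rotvec(c["rvec"]).as_matrix(); return c
def plane(c,uv,z):
    d=c["R"].T@np.array([(uv[0]-c["cx"])/c["f"],(uv[1]-c["cy"])/c["f"],1]); o=-c["R"].T@c["tvec"]
    return o+d*(z-o[2])/d[2]
def move(target,yaw=None):
    "rows' numbers (tool axes, scaled) from present pose to target TCP; yaw = wanted heading of tool y (mod 180)"
    s=r.read_state(); q=R.from_quat(s["eef_rot"])
    t=q.inv().apply(np.array(target)-s["ee_pos"])/0.3
    out=[t.round(3)]
    if yaw is not None:
        y=q.as_matrix()[:,1]; d=(yaw-np.degrees(np.arctan2(y[1],y[0]))+90)%180-90
        f=(R.from_euler('z',d,degrees=True)).as_matrix()@q.as_matrix()
        # exactly vertical
        yy=np.array([f[0,1],f[1,1],0]); yy/=np.linalg.norm(yy); z=np.array([0,0,-1.]); F=np.stack([np.cross(yy,z),yy,z],1)
        out.append((np.degrees((q.inv()*R.from_matrix(F)).as_rotvec())/120).round(3))
    return out
E
python3 - <<'E'
from h import *
c=cam("top"); im=np.ascontiguousarray(c["pixels"][:,:,::-1]); hsv=cv2.cvtColor(im,cv2.COLOR_BGR2HSV)
big=cv2.resize(im[110:310,60:460],None,fx=2,fy=3//1.5 if 0 else 2,interpolation=cv2.INTER_CUBIC)
dark=((hsv[...,1]<110)&(hsv[...,2]<130)).astype(np.uint8)*255
for n,p,h in(("a",(272,230),.05),("b",(347,235),.054),("c",(143,260),.058),("d",(104,197),.062)):
    m=np.zeros_like(dark); cv2.circle(m,p,26,255,-1); m&=dark
    m=cv2.morphologyEx(m,cv2.MORPH_OPEN,np.ones((3,3)))
    cs=max(cv2.findContours(m,0,1)[0],key=cv2.contourArea); hull=cv2.convexHull(cs)
    (u,v),(w,hh),ang=cv2.minAreaRect(hull); d=cv2.moments(hull); u,v=d["m10"]/d["m00"],d["m01"]/d["m00"]
    z=c["R"]@[.5,0,h/2]+c["tvec"]
    print(n,(round(u,1),round(v,1)),"P",plane(c,(u,v),h/2).round(4),"mm size",(np.array([w,hh])*z[2]/c["f"]*1e3).round(0))
    cv2.drawContours(big,[(hull-[60,110])*2],-1,(0,255,0),1)
g=((hsv[...,1]<70)&(hsv[...,2]>90)).astype(np.uint8)*255; m=np.zeros_like(g); m[120:190,195:395]=g[120:190,195:395]
m=cv2.morphologyEx(m,cv2.MORPH_CLOSE,np.ones((5,5))); m=cv2.morphologyEx(m,cv2.MORPH_OPEN,np.ones((7,7)))
rc=cv2.minAreaRect(max(cv2.findContours(m,0,1)[0],key=cv2.contourArea)); b=cv2.boxPoints(rc)
for p in b: print("corner",p.round(1),plane(c,p,.012).round(4))
cv2.polylines(big,[((b-[60,110])*2).astype(int)],True,(255,0,255),1)
P=np.array([plane(c,p,.012)[:2] for p in b]); ce=P.mean(0)
L=max((P[1]-P[0],P[2]-P[1]),key=np.linalg.norm); L*=np.sign(L[1]); l=np.linalg.norm(L); e=L/l
print("len",l,"centre",ce,"dir",e)
for k in(190,120,40,-40,-120):
    X=ce+e*k/1e3
    for z in(.012,.038):
        q=c["R"]@np.append(X,z)+c["tvec"]; uv=q[:2]/q[2]*c["f"]+[c["cx"],c["cy"]]; cv2.circle(big,tuple(((uv-[60,110])*2).round().astype(int)),2,(0,0,255) if z>.02 else (255,0,0),-1)
    print(k,X.round(4))
cv2.imwrite("pics/m1.png",big)
E
```

```text
a (272.6, 230.3) P [0.4734 0.0112 0.025 ] mm size [34. 34.]
b (346.2, 235.8) P [ 0.4567 -0.1529  0.027 ] mm size [43. 49.]
c (143.2, 259.8) P [0.4151 0.3005 0.029 ] mm size [52. 65.]
d (104.8, 197.6) P [0.5572 0.389  0.031 ] mm size [80. 59.]
corner [201.1 155.8] [0.6528 0.174  0.012 ]
corner [380.8 125.9] [ 0.7124 -0.2473  0.012 ]
corner [385.1 151.3] [ 0.6512 -0.2538  0.012 ]
corner [205.4 181.3] [0.5922 0.1643 0.012 ]
len 0.42550277891438393 centre [ 0.65212992 -0.04071693] dir [-0.14019544  0.99012385]
190 [0.6255 0.1474]
120 [0.6353 0.0781]
40 [ 0.6465 -0.0011]
-40 [ 0.6577 -0.0803]
-120 [ 0.669  -0.1595]
```

View pics/m1.png

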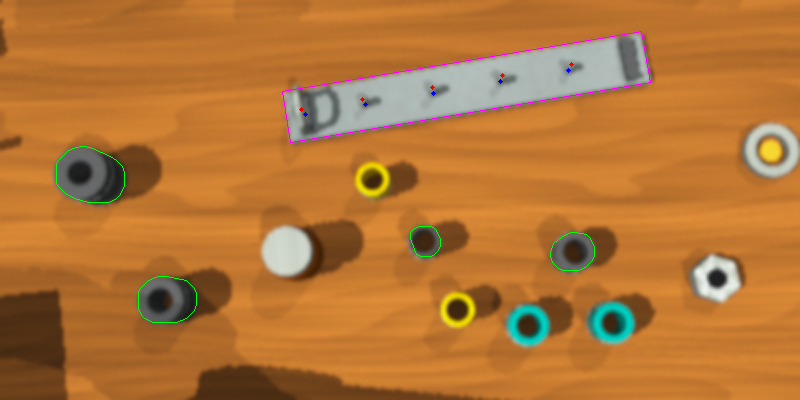

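The hulls fit all four dark sockets, and the rail box is tight. I'll check the post and socket positions in the scene camera in one crop.

```bash
python3 - <<'E'
from h import *
out=[]
pts={"a":(.4734,.0112,.05),"b":(.4567,-.1529,.054),"c":(.4151,.3005,.058),"d":(.5572,.389,.062)}
ce=np.array([.65213,-.04072]);e=np.array([-.1402,.99012])
for n,x0,y0,w,hh,s in(("scene",150,140,320,150,2.5),("top",195,115,200,75,4)):
    c=cam(n); im=np.ascontiguousarray(c["pixels"][:,:,::-1])[y0:y0+hh,x0:x0+w]; big=cv2.resize(im,None,fx=s,fy=s,interpolation=cv2.INTER_CUBIC)
    def dot(X,col):
        q=c["R"]@np.array(X)+c["tvec"]; uv=q[:2]/q[2]*c["f"]+[c["cx"],c["cy"]]; cv2.circle(big,tuple(((uv-[x0,y0])*s).round().astype(int)),2,col,-1)
    for k in(190,120,40,-40,-120,-190):
        X=ce+e*k/1e3; dot([*X,.012],(255,0,0)); dot([*X,.038],(0,0,255))
    for X in pts.values(): dot(X,(0,255,0)); dot([X[0],X[1],0],(255,0,255))
    out.append(cv2.resize(big,(800,int(big.shape[0]*800/big.shape[1]))))
b=np.vstack(out); cv2.imwrite("pics/m2.png",cv2.resize(b,None,fx=min(1,600/b.shape[0]),fy=min(1,600/b.shape[0]),interpolation=cv2.INTER_AREA))
print(move([.4734,.0112,.2],-8))
E
```

```text
[array([-1.51 , -1.622,  0.122]), array([-0.   ,  0.   ,  0.686])]
```

View pics/m2.png

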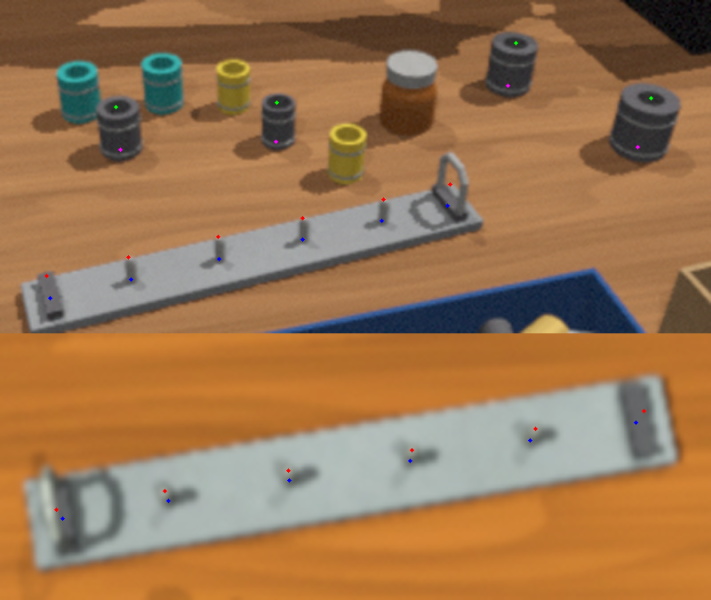

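Choices:

| Item | Pixel (top) |
|---|---|
| d | (104,197) |
| c | (143,260) |
| b | (347,235) |
| a | (272,230) |

Coloured sockets and the jar are left alone. The crop confirms the projected sockets and posts agree in both cameras. I'll start with d.

```bash
python3 -c "
from h import *
print(move([.5572,.389,.16],8), move([.5572,.389,.03]))"
```

```text
[array([-1.439, -0.334,  0.254]), array([-0.   ,  0.   ,  0.553])] [array([-1.439, -0.333,  0.688])]
```

```bash
python3 -m pendant '[[-1,-0.9,-0.2,0,0,0,0.553],[-1,-0.9,-0.2,0,0,0,0.553],[-1,-0.9,-0.2,0,0,0,0.553],[-1,-0.9,-0.2,0.1,0,0,0.553],[-1,-0.9,-0.2,0.1,0,0,0.553],[-1,-0.9,-0.2,0.1,0,0,0.553],[-1,-0.9,-0.2,0.1,0,0,0.553],[-1,-0.9,-0.2,0.1,0,0,0.553]]' 50
python3 -c "
from h import *
print(move([.5572,.389,.16],8), move([.5572,.389,.03]))"
```

```text
time: 1.25
ee_pos: [0.4117, 0.4719, 0.2066]
eef_rot: [0.654, 0.756, 0.0, -0.0]
ft_force: [-0.2, 0.1, -0.3]
width: 0.0867
grip_force: 0.0
[array([-0.343,  0.44 ,  0.155]), array([-0.   , -0.   ,  0.002])] [array([-0.343,  0.44 ,  0.589])]
```

```bash
python3 -m pendant '[[-1,-0.343,0.44,0.155,0,0,0.002],[-1,-0.343,0.44,0.155,0,0,0.002],[-1,-0.343,0.44,0.155,0,0,0.002],[-1,-0.343,0.44,0.155,0,0,0.002],[-1,-0.343,0.44,0.155,0,0,0.002],[-1,-0.343,0.44,0.155,0,0,0.002]]'
python3 -c "
from h import *
c=cam('wrist'); cv2.imwrite('pics/w1.png',c['pixels'][:,:,::-1])
print(move([.5572,.389,.03],8))"
```

```text
time: 2.0
ee_pos: [0.5561, 0.3896, 0.1605]
eef_rot: [0.656, 0.755, 0.0, -0.0]
ft_force: [-0.6, -0.1, 0.1]
width: 0.0868
grip_force: 0.0
[array([-0.002,  0.003,  0.435]), array([ 0.   , -0.001, -0.   ])]
```

View pics/w1.png

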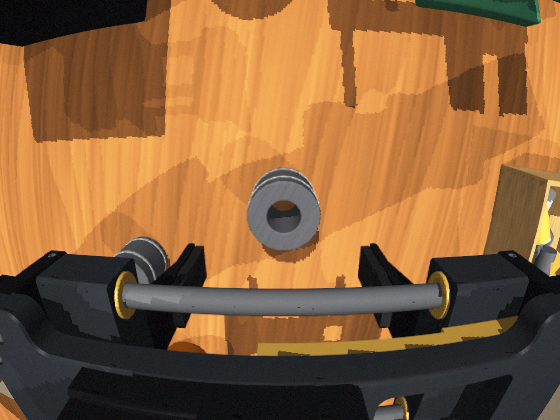

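The wrist view shows d at (283,213), midway between the finger tips (204 and 360). I'll descend and grip.

```bash
python3 -m pendant '[[-1,-0.002,0.003,0.15,0,0,0],[-1,-0.002,0.003,0.3,0,0,0],[-1,-0.002,0.003,0.4,0,0,0],[-1,-0.002,0.003,0.435,0,0,0],[-1,-0.002,0.003,0.435,0,0,0],[1,-0.002,0.003,0.435,0,0,0],[1,-0.002,0.003,0.435,0,0,0],[1,-0.002,0.003,0.435,0,0,0]]' 50
python3 -m pendant '[[1,0,0,0,0,0,0],[1,0,0,0,0,0,0],[1,0,0,-0.1,0,0,0],[1,0,0,-0.3,0,0,0],[1,0,0,-0.4,0,0,0],[1,0,0,-0.4,0,0,0]]'
python3 -c "
from h import *
print(move([.669,-.1595,.15],8))"
```

```text
time: 3.05
ee_pos: [0.5586, 0.3877, 0.0304]
eef_rot: [0.658, 0.753, 0.001, 0.0]
ft_force: [-0.5, 0.7, 0.2]
width: 0.0647
grip_force: 0.0
time: 3.8
ee_pos: [0.5591, 0.3878, 0.151]
eef_rot: [0.658, 0.753, 0.002, 0.0]
ft_force: [-0.0, -0.1, -7.6]
width: 0.0589
grip_force: 50.0
[array([-1.857e+00,  1.170e-01,  1.000e-03]), array([ 0.001, -0.001, -0.002])]
```

```bash
python3 -m pendant '[[1,-0.08,0,0,0,0,0],[1,-0.22,0.01,0,0,0,0],[1,-0.38,0.02,0,0,0,0],[1,-0.54,0.03,0,0,0,0],[1,-0.7,0.04,0,0,0,0],[1,-0.84,0.05,0,0,0,0],[1,-0.93,0.06,0,0,0,0],[1,-0.93,0.06,0,0,0,0]]'
python3 -m pendant '[[1,-0.08,0,0,0,0,0],[1,-0.22,0.01,0,0,0,0],[1,-0.38,0.02,0,0,0,0],[1,-0.54,0.03,0,0,0,0],[1,-0.7,0.04,0,0,0,0],[1,-0.84,0.05,0,0,0,0],[1,-0.925,0.058,0,0,0,0],[1,-0.925,0.058,0,0,0,0]]'
python3 -c "
from h import *
print(move([.669,-.1595,.043],8))
c=cam('scene'); b=c['pixels'][120:320,150:470,::-1]; cv2.imwrite('pics/s1.png',cv2.resize(b,None,fx=2,fy=2))"
```

```text
time: 4.8
ee_pos: [0.613, 0.1084, 0.1469]
eef_rot: [0.66, 0.752, -0.002, -0.0]
ft_force: [0.6, 0.8, -6.0]
width: 0.0594
grip_force: 50.0
time: 5.8
ee_pos: [0.667, -0.1622, 0.1469]
eef_rot: [0.659, 0.752, -0.002, -0.001]
ft_force: [-0.2, 0.6, -6.7]
width: 0.0596
grip_force: 50.0
[array([0.008, 0.009, 0.346]), array([-0.002,  0.   , -0.004])]
```

View pics/s1.png

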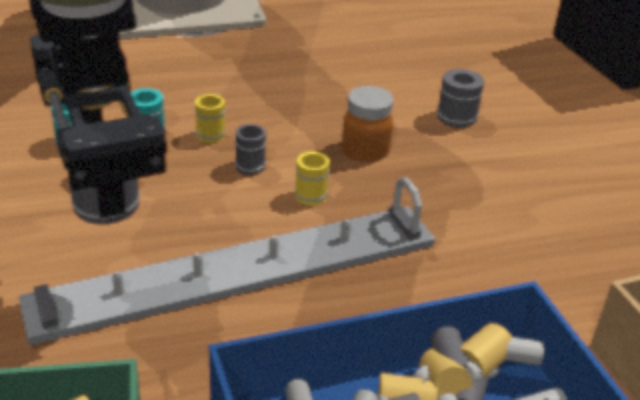

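Socket d hangs upright above the far post at (118,285). I'll lower it.

```bash
python3 -m pendant '[[1,0.008,0.009,0.06,0,0,0],[1,0.008,0.009,0.16,0,0,0],[1,0.008,0.009,0.24,0,0,0],[1,0.008,0.009,0.29,0,0,0],[1,0.008,0.009,0.32,0,0,0],[1,0.008,0.009,0.34,0,0,0],[1,0.008,0.009,0.346,0,0,0],[1,0.008,0.009,0.346,0,0,0]]'

```

```text
time: 6.85
ee_pos: [0.6712, -0.1565, 0.0462]
eef_rot: [0.658, 0.753, 0.0, 0.0]
ft_force: [0.4, 0.4, -6.4]
width: 0.0592
grip_force: 50.0
```

```bash
python3 -m pendant '[[1,-0.004,-0.006,0.008,0,0,0],[1,-0.004,-0.006,0.01,0,0,0],[1,-0.004,-0.006,0.01,0,0,0]]'; python3 -m pendant '[[-1,0,0,0,0,0,0],[-1,0,0,0,0,0,0],[-1,0,0,0,0,0,0],[-1,0,0,-0.1,0,0,0],[-1,0,0,-0.3,0,0,0],[-1,0,0,-0.36,0,0,0]]'
python3 -c "
from h import *
print(move([.4151,.3005,.16],8))
c=cam('scene'); b=c['pixels'][120:320,150:470,::-1]; cv2.imwrite('pics/s2.png',cv2.resize(b,None,fx=2,fy=2))"
```

```text
time: 7.22
ee_pos: [0.6693, -0.1579, 0.0428]
eef_rot: [0.658, 0.753, 0.0, 0.0]
ft_force: [-0.6, -0.0, -6.6]
width: 0.0593
grip_force: 50.0
time: 7.98
ee_pos: [0.6711, -0.1587, 0.1555]
eef_rot: [0.658, 0.753, 0.002, 0.003]
ft_force: [-0.3, -0.4, -0.0]
width: 0.0867
grip_force: 0.0
[array([ 1.632, -0.639, -0.022]), array([ 0.003,  0.001, -0.002])]
```

View pics/s2.png

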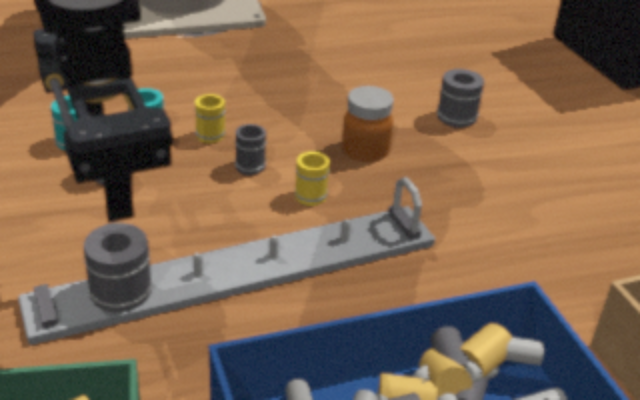

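d is seated upright on the end post at (118,270). Next is c.

```bash
python3 -m pendant '[[-1,0.16,-0.06,0,0,0,0],[-1,0.32,-0.12,0,0,0,0],[-1,0.48,-0.18,0,0,0,0],[-1,0.64,-0.24,0,0,0,0],[-1,0.8,-0.3,0,0,0,0],[-1,0.82,-0.32,0,0,0,0]]'
python3 -m pendant '[[-1,0.16,-0.06,0,0,0,0],[-1,0.32,-0.12,0,0,0,0],[-1,0.48,-0.18,0,0,0,0],[-1,0.64,-0.24,0,0,0,0],[-1,0.8,-0.3,-0.02,0,0,0],[-1,0.812,-0.32,-0.02,0,0,0],[-1,0.812,-0.32,-0.02,0,0,0]]'
python3 -c "
from h import *
print(move([.4151,.3005,.029],8))
c=cam('wrist'); cv2.imwrite('pics/w2.png',c['pixels'][:,:,::-1])"
```

```text
time: 8.78
ee_pos: [0.5391, 0.0769, 0.1499]
eef_rot: [0.655, 0.755, -0.0, -0.001]
ft_force: [0.3, -0.5, 0.4]
width: 0.0874
grip_force: 0.0
time: 9.65
ee_pos: [0.4131, 0.3003, 0.1562]
eef_rot: [0.658, 0.753, -0.0, 0.0]
ft_force: [0.5, -1.0, -0.5]
width: 0.0872
grip_force: 0.0
[array([-0.   ,  0.007,  0.424]), array([-0.   ,  0.   , -0.002])]
```

View pics/w2.png

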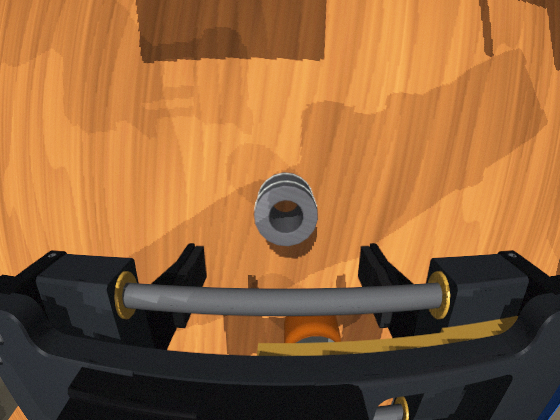

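c at (286,212) sits between the fingers just as d did, and the jar at (312,328) is clear.

```bash
python3 -m pendant '[[-1,0,0.007,0.15,0,0,0],[-1,0,0.007,0.3,0,0,0],[-1,0,0.007,0.4,0,0,0],[-1,0,0.007,0.424,0,0,0],[-1,0,0.007,0.424,0,0,0],[1,0,0.007,0.424,0,0,0],[1,0,0.007,0.424,0,0,0],[1,0,0.007,0.424,0,0,0]]' 50
python3 -m pendant '[[1,0,0,0,0,0,0],[1,0,0,0,0,0,0],[1,0,0,0,0,0,0],[1,0,0,-0.1,0,0,0],[1,0,0,-0.3,0,0,0],[1,0,0,-0.4,0,0,0],[1,0,0,-0.42,0,0,0]]'
python3 -c "
from h import *
print(move([.6577,-.0803,.15],8))"
```

```text
time: 10.7
ee_pos: [0.4152, 0.3018, 0.0301]
eef_rot: [0.658, 0.753, 0.001, -0.0]
ft_force: [0.1, 0.1, -0.3]
width: 0.0647
grip_force: 0.0
time: 11.58
ee_pos: [0.4152, 0.3019, 0.1566]
eef_rot: [0.658, 0.753, 0.001, -0.0]
ft_force: [0.4, -0.1, -5.9]
width: 0.0504
grip_force: 49.9
[array([-1.372,  0.628,  0.021]), array([ 0.001, -0.001, -0.002])]
```

```bash
python3 -m pendant '[[1,-0.08,0.04,0,0,0,0],[1,-0.2,0.09,0,0,0,0],[1,-0.34,0.155,0,0,0,0],[1,-0.48,0.22,0,0,0,0],[1,-0.6,0.28,0,0,0,0],[1,-0.68,0.31,0,0,0,0],[1,-0.69,0.31,0,0,0,0]]'
python3 -m pendant '[[1,-0.08,0.04,0,0,0,0],[1,-0.2,0.09,0,0,0,0],[1,-0.34,0.155,0,0,0,0],[1,-0.48,0.22,0,0,0,0],[1,-0.6,0.28,0,0,0,0],[1,-0.67,0.31,0,0,0,0],[1,-0.68,0.316,0,0,0,0],[1,-0.68,0.316,0,0,0,0]]'
python3 -c "
from h import *
print(move([.6577,-.0803,.06],8))"
```

```text
time: 12.45
ee_pos: [0.5346, 0.1064, 0.1532]
eef_rot: [0.659, 0.752, -0.002, -0.0]
ft_force: [-0.4, 0.2, -5.3]
width: 0.0503
grip_force: 49.9
time: 13.45
ee_pos: [0.6559, -0.0788, 0.1541]
eef_rot: [0.657, 0.754, -0.0, -0.001]
ft_force: [-0.4, 0.7, -3.8]
width: 0.0502
grip_force: 49.9
[array([-0.006,  0.006,  0.314]), array([-0.001, -0.001, -0.001])]
```

```bash
python3 -m pendant '[[1,0.003,0.006,0.06,0,0,0],[1,0.003,0.006,0.16,0,0,0],[1,0.003,0.006,0.24,0,0,0],[1,0.003,0.006,0.3,0,0,0],[1,0.003,0.006,0.34,0,0,0],[1,0.003,0.006,0.36,0,0,0],[1,0.003,0.006,0.365,0,0,0],[1,0.003,0.006,0.365,0,0,0]]'
```

```text
time: 14.45
ee_pos: [0.6587, -0.0792, 0.0466]
eef_rot: [0.658, 0.753, 0.0, 0.0]
ft_force: [-0.2, 0.5, -4.6]
width: 0.05
grip_force: 49.9
```

```bash
python3 -m pendant '[[1,0,-0.002,0.008,0,0,0],[1,0,-0.002,0.014,0,0,0],[1,0,-0.002,0.014,0,0,0]]'; python3 -m pendant '[[-1,0,0,0,0,0,0],[-1,0,0,0,0,0,0],[-1,0,0,0,0,0,0],[-1,0,0,-0.1,0,0,0],[-1,0,0,-0.3,0,0,0],[-1,0,0,-0.36,0,0,0],[-1,0,0,-0.36,0,0,0]]'
python3 -c "
from h import *
print(move([.4567,-.1529,.16],8))
c=cam('scene'); b=c['pixels'][120:320,150:470,::-1]; cv2.imwrite('pics/s3.png',cv2.resize(b,None,fx=2,fy=2))"
```

```text
time: 14.82
ee_pos: [0.6577, -0.0792, 0.0419]
eef_rot: [0.658, 0.753, 0.0, 0.0]
ft_force: [-0.4, 0.6, -4.8]
width: 0.0502
grip_force: 49.9
time: 15.7
ee_pos: [0.6584, -0.0793, 0.1512]
eef_rot: [0.658, 0.753, 0.001, 0.001]
ft_force: [-0.9, -0.2, -0.1]
width: 0.0868
grip_force: 0.0
[array([-0.152, -0.699, -0.031]), array([ 0.001,  0.   , -0.002])]
```

View pics/s3.png

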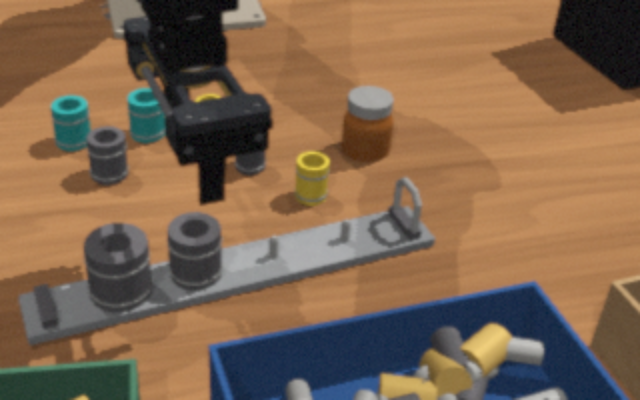

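c stands upright on the third post at (195,250) beside d. Next is b.

```bash
python3 -m pendant '[[-1,-0.04,-0.18,-0.03,0,0,0],[-1,-0.08,-0.36,-0.03,0,0,0],[-1,-0.12,-0.54,-0.03,0,0,0],[-1,-0.152,-0.66,-0.03,0,0,0],[-1,-0.152,-0.699,-0.03,0,0,0],[-1,-0.152,-0.699,-0.03,0,0,0]]'
python3 -c "
from h import *
print(move([.4567,-.1529,.027],8))
c=cam('wrist'); cv2.imwrite('pics/w3.png',c['pixels'][:,:,::-1])"
```

```text
time: 16.5
ee_pos: [0.4558, -0.1522, 0.1581]
eef_rot: [0.657, 0.754, -0.0, -0.001]
ft_force: [0.4, 0.8, 0.1]
width: 0.0866
grip_force: 0.0
[array([-0.003,  0.003,  0.437]), array([-0.   , -0.   , -0.002])]
```

View pics/w3.png

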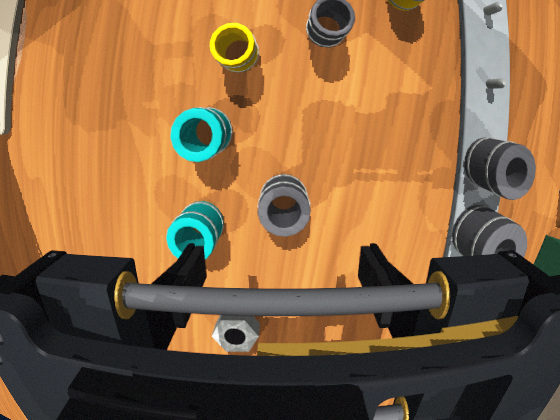

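b at (285,206) is centred, and both turquoise look-alikes clear the finger by over 15 mm. I'll grip it.

```bash
python3 -m pendant '[[-1,-0.003,0.003,0.15,0,0,0],[-1,-0.003,0.003,0.3,0,0,0],[-1,-0.003,0.003,0.4,0,0,0],[-1,-0.003,0.003,0.437,0,0,0],[-1,-0.003,0.003,0.437,0,0,0],[1,-0.003,0.003,0.437,0,0,0],[1,-0.003,0.003,0.437,0,0,0],[1,-0.003,0.003,0.437,0,0,0]]' 50
python3 -m pendant '[[1,0,0,0,0,0,0],[1,0,0,0,0,0,0],[1,0,0,0,0,0,0],[1,0,0,0,0,0,0],[1,0,0,-0.1,0,0,0],[1,0,0,-0.3,0,0,0],[1,0,0,-0.4,0,0,0],[1,0,0,-0.42,0,0,0]]'
python3 -c "
from h import *
print(move([.6465,-.0011,.15],8))"
```

```text
time: 17.55
ee_pos: [0.4575, -0.1535, 0.0283]
eef_rot: [0.658, 0.753, 0.0, 0.0]
ft_force: [-0.2, 0.2, 0.4]
width: 0.0647
grip_force: 0.0
time: 18.55
ee_pos: [0.4578, -0.1536, 0.1551]
eef_rot: [0.658, 0.753, 0.001, 0.001]
ft_force: [0.0, 1.0, -3.5]
width: 0.0428
grip_force: 50.0
[array([0.419, 0.692, 0.019]), array([ 0.001,  0.   , -0.002])]
```

```bash
python3 -m pendant '[[1,0.04,0.07,0,0,0,0],[1,0.1,0.17,0,0,0,0],[1,0.18,0.3,0,0,0,0],[1,0.26,0.43,0,0,0,0],[1,0.34,0.56,0,0,0,0],[1,0.4,0.66,0,0,0,0],[1,0.419,0.692,0,0,0,0],[1,0.419,0.692,0,0,0,0]]'
python3 -c "
from h import *
print(move([.6465,-.0011,.045],8))"
```

```text
time: 19.55
ee_pos: [0.6453, -0.0004, 0.1517]
eef_rot: [0.657, 0.754, -0.001, -0.001]
ft_force: [0.2, 0.2, -2.7]
width: 0.0426
grip_force: 50.0
[array([-0.003,  0.005,  0.356]), array([-0.001,  0.   , -0.001])]
```

```bash
python3 -m pendant '[[1,0,0.002,0.06,0,0,0],[1,0,0.002,0.16,0,0,0],[1,0,0.002,0.24,0,0,0],[1,0,0.002,0.3,0,0,0],[1,0,0.002,0.34,0,0,0],[1,0,0.002,0.356,0,0,0],[1,0,0.002,0.36,0,0,0],[1,0,0.002,0.36,0,0,0]]'
```

```text
time: 20.55
ee_pos: [0.6468, -0.0008, 0.0463]
eef_rot: [0.658, 0.753, 0.0, 0.0]
ft_force: [-0.2, -0.1, -1.6]
width: 0.0426
grip_force: 50.0
```

```bash
python3 -m pendant '[[1,0,0,0.008,0,0,0],[1,0,0,0.018,0,0,0],[1,0,0,0.018,0,0,0]]'; python3 -m pendant '[[-1,0,0,0,0,0,0],[-1,0,0,0,0,0,0],[-1,0,0,0,0,0,0],[-1,0,0,-0.1,0,0,0],[-1,0,0,-0.3,0,0,0],[-1,0,0,-0.36,0,0,0],[-1,0,0,-0.36,0,0,0]]'
python3 -c "
from h import *
print(move([.4734,.0112,.16],8))"
```

```text
time: 20.92
ee_pos: [0.6463, -0.0008, 0.0401]
eef_rot: [0.658, 0.753, -0.0, -0.0]
ft_force: [-0.8, 0.4, -1.7]
width: 0.0428
grip_force: 50.0
time: 21.8
ee_pos: [0.6471, -0.0008, 0.1496]
eef_rot: [0.658, 0.753, 0.001, 0.001]
ft_force: [-0.5, 0.1, -0.9]
width: 0.0864
grip_force: 0.0
[array([ 0.118, -0.568, -0.036]), array([ 0.001, -0.   , -0.002])]
```

```bash
python3 -m pendant '[[-1,0.04,-0.18,-0.03,0,0,0],[-1,0.08,-0.36,-0.03,0,0,0],[-1,0.118,-0.52,-0.03,0,0,0],[-1,0.118,-0.568,-0.03,0,0,0],[-1,0.118,-0.568,-0.03,0,0,0]]'
python3 -c "
from h import *
print(move([.4734,.0112,.027],8))
c=cam('wrist'); cv2.imwrite('pics/w4.png',c['pixels'][:,:,::-1])"
```

```text
time: 22.42
ee_pos: [0.4723, 0.0112, 0.1568]
eef_rot: [0.657, 0.753, -0.0, -0.0]
ft_force: [0.4, -0.2, 0.2]
width: 0.0868
grip_force: 0.0
[array([-0.001,  0.004,  0.433]), array([-0.   , -0.   , -0.002])]
```

View pics/w4.png

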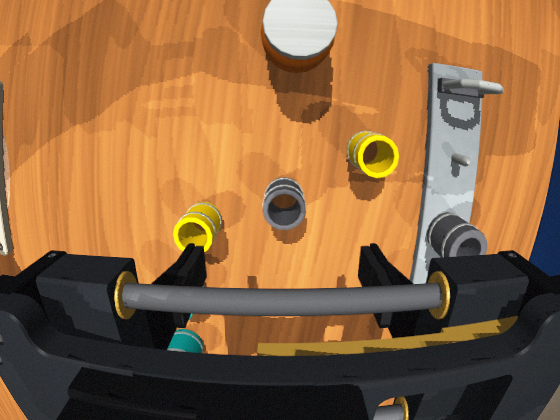

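a at (284,205) is centred. The yellow one at (197,230) clears the finger and the jar is well away.

```bash
python3 -m pendant '[[-1,-0.001,0.004,0.15,0,0,0],[-1,-0.001,0.004,0.3,0,0,0],[-1,-0.001,0.004,0.4,0,0,0],[-1,-0.001,0.004,0.433,0,0,0],[-1,-0.001,0.004,0.433,0,0,0],[1,-0.001,0.004,0.433,0,0,0],[1,-0.001,0.004,0.433,0,0,0],[1,-0.001,0.004,0.433,0,0,0]]' 50
python3 -m pendant '[[1,0,0,0,0,0,0],[1,0,0,0,0,0,0],[1,0,0,0,0,0,0],[1,0,0,0,0,0,0],[1,0,0,-0.1,0,0,0],[1,0,0,-0.3,0,0,0],[1,0,0,-0.4,0,0,0],[1,0,0,-0.42,0,0,0]]'
python3 -c "
from h import *
print(move([.6353,.0781,.15],8))"
```

```text
time: 23.48
ee_pos: [0.4744, 0.0113, 0.028]
eef_rot: [0.658, 0.753, 0.001, 0.0]
ft_force: [-0.5, 0.1, 0.5]
width: 0.0644
grip_force: 0.0
time: 24.48
ee_pos: [0.4748, 0.0113, 0.1549]
eef_rot: [0.658, 0.753, 0.001, 0.001]
ft_force: [-0.7, 0.4, -3.2]
width: 0.0355
grip_force: 49.9
[array([0.148, 0.56 , 0.018]), array([ 0.001, -0.   , -0.002])]
```

```bash
python3 -m pendant '[[1,0.02,0.07,0,0,0,0],[1,0.045,0.17,0,0,0,0],[1,0.08,0.3,0,0,0,0],[1,0.115,0.43,0,0,0,0],[1,0.14,0.52,0,0,0,0],[1,0.148,0.56,0,0,0,0],[1,0.148,0.56,0,0,0,0],[1,0.148,0.56,0,0,0,0]]'
python3 -m pendant '[[1,0,0.002,0.06,0,0,0],[1,0,0.002,0.16,0,0,0],[1,0,0.002,0.24,0,0,0],[1,0,0.002,0.3,0,0,0],[1,0,0.002,0.33,0,0,0],[1,0,0.002,0.34,0,0,0],[1,0,0.002,0.34,0,0,0]]'
python3 -c "
from h import *
print(move([.6353,.0781,.040],8))"
```

```text
time: 25.48
ee_pos: [0.6335, 0.0769, 0.153]
eef_rot: [0.658, 0.753, -0.0, -0.0]
ft_force: [0.0, -0.4, -1.9]
width: 0.0354
grip_force: 49.9
time: 26.35
ee_pos: [0.6354, 0.0779, 0.052]
eef_rot: [0.658, 0.753, 0.0, 0.0]
ft_force: [0.2, 0.4, -2.6]
width: 0.0349
grip_force: 49.9
[array([ 0.001, -0.   ,  0.04 ]), array([ 0.   , -0.   , -0.002])]
```

```bash
python3 -m pendant '[[1,0,0,0.02,0,0,0],[1,0,0,0.035,0,0,0],[1,0,0,0.039,0,0,0],[1,0,0,0.039,0,0,0]]'; python3 -m pendant '[[-1,0,0,0,0,0,0],[-1,0,0,0,0,0,0],[-1,0,0,0,0,0,0],[-1,0,0,-0.1,0,0,0],[-1,0,0,-0.3,0,0,0],[-1,0,0,-0.4,0,0,0],[-1,0,-0.3,-0.4,0,0,0],[-1,0,-0.3,-0.4,0,0,0]]'
python3 -c "
from h import *
a=cam('scene')['pixels'][120:320,150:470,::-1]; b=cam('top')['pixels'][110:210,190:400,::-1]
a=cv2.resize(a,(560,350)); b=cv2.resize(b,(560,250)); cv2.imwrite('pics/f.png',np.vstack([a,b]))"
```

```text
time: 26.85
ee_pos: [0.6351, 0.0779, 0.0398]
eef_rot: [0.658, 0.753, 0.0, 0.0]
ft_force: [0.1, 0.3, -1.6]
width: 0.0352
grip_force: 49.9
time: 27.85
ee_pos: [0.5438, 0.0651, 0.1598]
eef_rot: [0.658, 0.753, 0.0, -0.0]
ft_force: [-0.6, -0.0, 0.9]
width: 0.087
grip_force: 0.0
```

View pics/f.png

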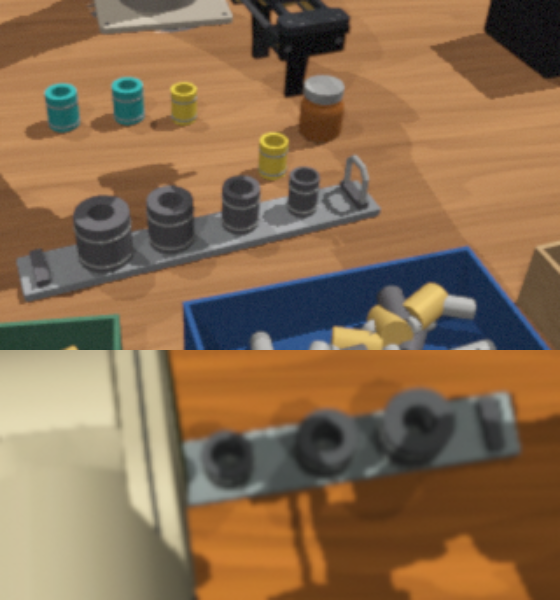

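All four sockets stand upright on their posts in order, at (303,190), (240,203), (170,218) and (103,233) in the upper half. The jar is untouched and the gripper is clear.

```bash
python3 -m pendant '[[-1,0,0,-0.05,0,0,0],[-1,0,0,-0.05,0,0,0],[-1,0,0,-0.05,0,0,0]]'; python3 -c "
from bench import r
print(r.close_job())"
```

```text
time: 28.32
ee_pos: [0.5465, 0.0657, 0.1748]
eef_rot: [0.658, 0.753, 0.0, 0.0]
ft_force: [0.0, -0.1, -0.4]
width: 0.087
grip_force: 0.0
the job is handed in; nothing more can be done
None
```

I put all four sockets on the rail in size order from the handle and left the jar where it stood; I handed the job in at about 28 s, and no verdict came back.

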